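Hang, spray and dry the rail pockets

TASK

Hang every rail pocket on the desk by its hook on the drying rail, with the box on the robot's side, letting go slowly so that its off-centre weight does not swing it off. When all hang still and released, take the airbrush from its stand and spray the dot on each pocket's front, lightest colour first (yellow, then red, then blue): hold the airbrush steady for two seconds with the nozzle about 6 cm from the dot, pointing at the dot's centre and roughly square to the front face. Then put the airbrush back in both forks of its stand, upright and pointing the way it was, and leave the pockets hanging and the other things on the desk where they are.

Things in the scene. Friction and masses are not known exactly. Their poses are not given: they have to be found in the camera images.
- pocket_yellow: Rail pocket with yellow hook, 0.15 kg, loose: open white box 50 mm deep (x), 60 wide (y), 75 tall, standing on the desk; one of the three pockets may be absent. Origin: centre of its underside; z up, -x out of the front, the hook is on the back (+x). All its points share these axes.
- pocket_yellow_strap (a point): Middle of the yellow hook, half-way between its legs: 38 mm behind (+x) the box's centre, 100 mm above its underside. Hook: upside-down U of 4 mm strap, 24 mm wide (y), front leg flush with the box's back, 18 mm gap, free back leg; 26 mm over both legs (x). Legs are flat from 85 to 110 mm up, peaked roof top at 121 mm. Pinch here across the legs (along x): the gap stays open below.
- pocket_yellow_hook (a point): Seat under the yellow hook's roof, 10 mm above the strap point; the bar's centre line lies here when the pocket hangs. The weight is off-centre, about 35 mm in front of (-x) and 88 mm below it, so a hanging pocket swings about the bar until its underside has moved back (+x) and its front looks some 20 degrees downwards.
- pocket_yellow_dot (a point): Centre of the yellow dot (24 mm across) on that pocket's front face, 25 mm in front of the box's centre and 38 mm above its underside; -x points out of the face.
- pocket_red: Rail pocket with red hook, 0.15 kg, loose: open white box 50 mm deep (x), 60 wide (y), 75 tall, standing on the desk; one of the three pockets may be absent. Origin: centre of its underside; z up, -x out of the front, the hook is on the back (+x). All its points share these axes.
- pocket_red_strap (a point): Middle of the red hook, half-way between its legs: 38 mm behind (+x) the box's centre, 100 mm above its underside. Hook: upside-down U of 4 mm strap, 24 mm wide (y), front leg flush with the box's back, 18 mm gap, free back leg; 26 mm over both legs (x). Legs are flat from 85 to 110 mm up, peaked roof top at 121 mm. Pinch here across the legs (along x): the gap stays open below.
- pocket_red_hook (a point): Seat under the red hook's roof, 10 mm above the strap point; the bar's centre line lies here when the pocket hangs. The weight is off-centre, about 35 mm in front of (-x) and 88 mm below it, so a hanging pocket swings about the bar until its underside has moved back (+x) and its front looks some 20 degrees downwards.
- pocket_red_dot (a point): Centre of the red dot (24 mm across) on that pocket's front face, 25 mm in front of the box's centre and 38 mm above its underside; -x points out of the face.
- pocket_blue: Rail pocket with blue hook, 0.15 kg, loose: open white box 50 mm deep (x), 60 wide (y), 75 tall, standing on the desk; one of the three pockets may be absent. Origin: centre of its underside; z up, -x out of the front, the hook is on the back (+x). All its points share these axes.
- pocket_blue_strap (a point): Middle of the blue hook, half-way between its legs: 38 mm behind (+x) the box's centre, 100 mm above its underside. Hook: upside-down U of 4 mm strap, 24 mm wide (y), front leg flush with the box's back, 18 mm gap, free back leg; 26 mm over both legs (x). Legs are flat from 85 to 110 mm up, peaked roof top at 121 mm. Pinch here across the legs (along x): the gap stays open below.
- pocket_blue_hook (a point): Seat under the blue hook's roof, 10 mm above the strap point; the bar's centre line lies here when the pocket hangs. The weight is off-centre, about 35 mm in front of (-x) and 88 mm below it, so a hanging pocket swings about the bar until its underside has moved back (+x) and its front looks some 20 degrees downwards.
- pocket_blue_dot (a point): Centre of the blue dot (24 mm across) on that pocket's front face, 25 mm in front of the box's centre and 38 mm above its underside; -x points out of the face.
- rail_mid (a point): Middle of the drying rail's fixed round bar (black rubber sleeve, in which swinging soon dies down), on its centre line, 190 mm above the desk: 10 mm thick, level, along this y, clear for 170 mm either side. Square 14 mm posts at y = +-182 mm rise 5 mm above the centre line. Pockets hang with their boxes on its -x side (the robot's).
- airbrush_grip (a point): Cordless airbrush, 0.16 kg: steel tube 12 mm thick along x; round it a flat black battery grip 36 mm long (x), 14 wide (y), from 9 mm above to 46 below the tube's axis. This point is on the axis, mid-grip; pinch here across y from above. x points to the nozzle 90 mm ahead; tail ends 64 mm behind; colour cup 22 mm wide, 24 tall, stands on the tube 60 mm ahead; z up. Starts in the stand.
- airbrush_nozzle (a point): Tip of the airbrush's nozzle, 90 mm ahead of the grip point; same axes; it sprays straight along x.
- airbrush: The same airbrush; origin and axes as the grip point.
- stand_seat (a point): Fixed airbrush stand (dark steel foot 130 x 60 mm): two rubber V forks 42 mm before and behind this point (x), prongs spread along y, ending 108 mm above the desk. This point is half-way between the forks, where the tube's axis rests, 92 mm above the desk; x is the way the parked airbrush points.
- bottle_blue: Blue dropper bottle, 28 mm wide, 95 mm tall; origin at the centre of its underside. Not part of the job: leave it alone.
- bottle_white: White dropper bottle, 28 mm wide, 95 mm tall; origin at the centre of its underside. Not part of the job: leave it alone.
- paint_pot: Small paint jar with orange cap, 36 mm wide, 32 mm tall; origin at the centre of its underside. Not part of the job: leave it alone.
- eraser: Grey eraser, 45 x 22 x 12 mm; origin at the centre of its underside. Not part of the job: leave it alone.
- cleaning_pot: Glass cleaning jar with black lid and a fork on top, 92 mm wide, 155 mm tall; origin at the centre of its underside. Not part of the job: leave it alone.
Not all that is in view belongs to the job. Leave any orange or purple look-alike of the pocket_yellow alone.

How it is judged:
On the way, in this order (a step that is already met when the one before it is completed fails the run):
1. every pocket hangs on the rail by its hook, let go and no longer swinging (x of pocket_yellow_hook in the frame of rail_mid between -0.01 and 0.01 m and z of pocket_yellow_hook in the frame of rail_mid between -0.01 and 0.01 m and y of pocket_yellow_hook in the frame of rail_mid between -0.17 and 0.17 m and angle between each of pocket_yellow_hook, pocket_red_hook, pocket_blue_hook's own z axis and vertical below 0.7 rad and x of each of pocket_yellow_dot, pocket_red_dot, pocket_blue_dot in the frame of rail_mid below 0 m and contact force between each of pocket_yellow, pocket_red, pocket_blue and the fingers below 0.3 N and angular speed of each of pocket_yellow, pocket_red, pocket_blue below 0.5 rad/s and x of pocket_red_hook in the frame of rail_mid between -0.01 and 0.01 m and z of pocket_red_hook in the frame of rail_mid between -0.01 and 0.01 m and y of pocket_red_hook in the frame of rail_mid between -0.17 and 0.17 m and x of pocket_blue_hook in the frame of rail_mid between -0.01 and 0.01 m and z of pocket_blue_hook in the frame of rail_mid between -0.01 and 0.01 m and y of pocket_blue_hook in the frame of rail_mid between -0.17 and 0.17 m), for 0.5 s.
2. the airbrush is held steady, its nozzle 30 to 95 mm from the yellow dot and pointing at it within 12 mm, within 40 degrees of square (x of pocket_yellow_dot in the frame of airbrush_nozzle between 0.03 and 0.095 m and y of pocket_yellow_dot in the frame of airbrush_nozzle between -0.012 and 0.012 m and z of pocket_yellow_dot in the frame of airbrush_nozzle between -0.012 and 0.012 m and angle between the x axis of airbrush_nozzle and the x axis of pocket_yellow_dot, either way round below 0.7 rad and x of pocket_yellow_hook in the frame of rail_mid between -0.01 and 0.01 m and z of pocket_yellow_hook in the frame of rail_mid between -0.01 and 0.01 m and y of pocket_yellow_hook in the frame of rail_mid between -0.17 and 0.17 m and angle between pocket_yellow_hook's own z axis and vertical below 0.7 rad and x of pocket_yellow_dot in the frame of rail_mid below 0 m), for 1.5 s.
3. the airbrush is held steady, its nozzle 30 to 95 mm from the red dot and pointing at it within 12 mm, within 40 degrees of square (x of pocket_red_dot in the frame of airbrush_nozzle between 0.03 and 0.095 m and y of pocket_red_dot in the frame of airbrush_nozzle between -0.012 and 0.012 m and z of pocket_red_dot in the frame of airbrush_nozzle between -0.012 and 0.012 m and angle between the x axis of airbrush_nozzle and the x axis of pocket_red_dot, either way round below 0.7 rad and x of pocket_red_hook in the frame of rail_mid between -0.01 and 0.01 m and z of pocket_red_hook in the frame of rail_mid between -0.01 and 0.01 m and y of pocket_red_hook in the frame of rail_mid between -0.17 and 0.17 m and angle between pocket_red_hook's own z axis and vertical below 0.7 rad and x of pocket_red_dot in the frame of rail_mid below 0 m), for 1.5 s.
4. the airbrush is held steady, its nozzle 30 to 95 mm from the blue dot and pointing at it within 12 mm, within 40 degrees of square (x of pocket_blue_dot in the frame of airbrush_nozzle between 0.03 and 0.095 m and y of pocket_blue_dot in the frame of airbrush_nozzle between -0.012 and 0.012 m and z of pocket_blue_dot in the frame of airbrush_nozzle between -0.012 and 0.012 m and angle between the x axis of airbrush_nozzle and the x axis of pocket_blue_dot, either way round below 0.7 rad and x of pocket_blue_hook in the frame of rail_mid between -0.01 and 0.01 m and z of pocket_blue_hook in the frame of rail_mid between -0.01 and 0.01 m and y of pocket_blue_hook in the frame of rail_mid between -0.17 and 0.17 m and angle between pocket_blue_hook's own z axis and vertical below 0.7 rad and x of pocket_blue_dot in the frame of rail_mid below 0 m), for 1.5 s.
At the end, for the whole second after the job is handed in: Every pocket hangs on the bar by its hook (seat within 10 mm of the bar, tilt under 40 deg, box on the robot side), let go and still (under 0.5 rad/s); the airbrush rests in both forks (within 18 mm along, 6 mm across and in height, 9 deg in yaw), upright, pointing as before (all of step 1 and x of airbrush_grip in the frame of stand_seat between -0.018 and 0.018 m and y of airbrush_grip in the frame of stand_seat between -0.006 and 0.006 m and z of airbrush_grip in the frame of stand_seat between -0.006 and 0.006 m and angle between the x axis of airbrush_grip and the x axis of stand_seat, either way round below 0.15 rad and angle between airbrush_grip's own z axis and vertical below 0.3 rad and linear speed of airbrush below 0.03 m/s and x of airbrush_nozzle in the frame of stand_seat above 0 m); the robot touches nothing.
It fails at once if the bottle blue is moved by more than 30 mm (distance of bottle_blue from where it was at the start of the episode above 0.03 m).
It fails at once if the bottle white is moved by more than 30 mm (distance of bottle_white from where it was at the start of the episode above 0.03 m).
It fails at once if the paint pot is moved by more than 30 mm (distance of paint_pot from where it was at the start of the episode above 0.03 m).
It fails at once if the eraser is moved by more than 30 mm (distance of eraser from where it was at the start of the episode above 0.03 m).
It fails at once if the cleaning pot is moved by more than 30 mm (distance of cleaning_pot from where it was at the start of the episode above 0.03 m).
Of pocket_yellow, pocket_red, pocket_blue only 2 to 3 are there at a start; the rules pass over those that are not, and their reading is None.
At some moment in a run one of pocket_yellow, pocket_red, pocket_blue may be knocked a few centimetres aside while the robot is not near it.
It also fails if it takes over 210 s, if anything falls off the work surface, if the arm or the gripper's body presses on something with over 40 N, if the wrist force passes 120 N, or if a joint passes its speed limit or range.

ROBOT

A 7-joint arm with a two-finger parallel gripper is mounted at the origin on the work surface. World frame = base frame: x ahead of the robot, y to its left, z up, the work surface at z = 0. Lengths are in m, angles in rad, forces in N, time in s.
With the tool pointing down it reaches from about 0.375 to 0.925 m from the base axis. Payload 3.1 kg.
Tool frame: the origin (TCP) lies between the finger pads; the fingertips stand 19 mm ahead of it and the grasp point (between the pads) is the TCP; z points along the fingers, y is the line along which they close (so a half turn about z gives the same grasp; the last joint's range is limited). The gripper opens to 85 mm and grips with 20 to 120 N. Pads are 22 mm wide; open, the fingers measure 114 mm over their backs; the gripper's body (76 mm by 85 mm) begins 54 mm behind the grasp point. The pads swing forward as they close: fully open they stand 13 mm farther back than shut.
Start: joints at [1.172, 0.383, 0.044, 1.598, -0.018, 1.161, -0.05], TCP at [0.193, -0.621, 0.25] pointing down, gripper open.
Joint ranges: [-2.61, 2.61], [-0.41, 2.15], [-1.48, 1.57], [0, 2.5], [-1.57, 4.71], [0.05, 1.97], [-2.85, 2.85]. Speed limits (rad/s): [2.79, 2.79, 3.14, 3.14, 3.14, 3.14, 3.14].

INTERFACE

Orientations are given as a unit quaternion [x, y, z, w].
In Python, from bench import move_ptp, movel, move_j, move_gripper, pause, inverse_kinematics, read_camera, camera_params, MotionError, sign_off, look_for, tip_of, read_time_s, read_qpos, read_joint_vel, read_effort, read_eef_pos, read_tcp_rot, read_ft_force, read_ft_torque, read_finger_gap, read_grasp_force gives the robot as it stands. Calls block until the motion is done:
- move_ptp(position, orientation): joint-space move of the TCP to a pose.
- movel(position, orientation=None, speed=0.15): straight line of the TCP; orientation=None keeps the orientation; speed is the mean speed in m/s.
- move_j(angles): joint-space move.
- move_gripper(opening, effort=None): finger opening in m; effort is the grip in N (None keeps the last); returns when the fingers have stopped.
- pause(seconds).
- inverse_kinematics(position, orientation): joint angles nearest the present ones, or None.
- read_camera(name): name is "scene" or "top" or "wrist"; returns the picture (480x640x3 uint8, red, green, blue); there is no depth.
- camera_params(name): a dict with "K" (3x3 intrinsics, pixels), "dist_coeffs" ([k1, k2, p1, p2, k3] as OpenCV has them; the pictures are not rectified), "camera_from_world" (4x4, takes a point from world to camera coordinates). Camera axes: x right, y down, z forward; pixel columns grow to the right and rows downward; lengths in m; the calibration is good to about 2 mm. A picture is of the moment at which its call begins: read the wrist's pose just before it. camera_params takes no time and is no camera call; for the wrist camera it gives the pose at the moment of the call.
A pose or a line that the arm cannot do raises MotionError and nothing moves.
- sign_off(): hands the job in; it is judged then, once.
Trained networks look in the newest picture that a camera, given by its name, has taken for a name from the list of things; names that differ only in an ending like _2 or _b are one class to them, and where a whole thing is asked for, a point or a joint stands for the part that bears it (a point fixed in the world has none). Each returns a list of dicts, best first, with "confidence" (0 to 1); they miss things now and then, are a little off and sometimes report something else, mostly with a low value. They report only what shows in the picture. A call takes as long as a camera call. They do not tell look-alikes from the thing itself.
- look_for(camera, name): "at" ([column, row] in pixels, amid what is visible of it).
- tip_of(camera, name): "at" ([column, row] in pixels: a listed point, or the origin of a listed thing).
Readings, each from a call of its own:
- read_time_s(): time.
- read_qpos(): joint angles.
- read_joint_vel(): joint speeds.
- read_effort(): joint torques, N m.
- read_eef_pos(): TCP position.
- read_tcp_rot(): TCP orientation.
- read_ft_force(): force on the tool from outside, world axes, zero at the start.
- read_ft_torque(): the same for the moment, N m.
- read_finger_gap(): finger opening in m.
- read_grasp_force(): force on a finger pad.
Only numpy, scipy, OpenCV 4.12 (cv2) and the standard library are available. Lean on these libraries where they do the work, as an engineer would, in place of code of your own. Each camera call takes 0.05 s, during which the arm holds its last target. There are 200 camera calls.

## Working session

There is one attempt and no reset: what is moved stays moved. The work goes in short steps, each a Python script; the robot and the scene stay as the last script left them, time stands still between calls to the robot, and variables do not carry over. Pictures are saved under pics/ and viewed, at most 14 in all, crops included, and the job is handed in when it is done.

```bash
ls; mkdir -p pics; python3 - <<'E'
from bench import *
import cv2, numpy as np
for c in ["scene","top","wrist"]:
    im=read_camera(c); cv2.imwrite(f"pics/{c}0.png",im[:,:,::-1])
    p=camera_params(c); print(c,np.round(p["K"],1).tolist(),np.round(p["dist_coeffs"],3),np.round(p["camera_from_world"],3).tolist())
print(read_eef_pos(),read_tcp_rot(),read_time_s())
E
```

```text
pics
scene [[542.9, 0.0, 320.3], [0.0, 542.9, 239.3], [0.0, 0.0, 1.0]] [0.051 0.    0.    0.    0.   ] [[0.096, 0.995, 0.006, -0.031], [0.703, -0.064, -0.708, -0.205], [-0.704, 0.072, -0.706, 1.616], [0.0, 0.0, 0.0, 1.0]]
top [[477.2, 0.0, 321.0], [0.0, 477.2, 242.7], [0.0, 0.0, 1.0]] [-0.092  0.     0.     0.     0.   ] [[-0.001, -1.0, 0.009, -0.034], [-0.993, -0.0, -0.114, 0.446], [0.114, -0.009, -0.993, 1.224], [0.0, 0.0, 0.0, 1.0]]
wrist [[337.9, 0.0, 313.8], [0.0, 337.9, 244.8], [0.0, 0.0, 1.0]] [0.004 0.    0.    0.    0.   ] [[0.296, -0.955, -0.002, -0.648], [-0.922, -0.286, 0.261, -0.034], [-0.25, -0.075, -0.965, 0.378], [0.0, 0.0, 0.0, 1.0]]
[ 0.19235916 -0.62013835  0.24914259] [ 9.88708725e-01  1.49846254e-01 -2.22216351e-04 -1.05259261e-03] 0.15
```

View pics/scene0.png

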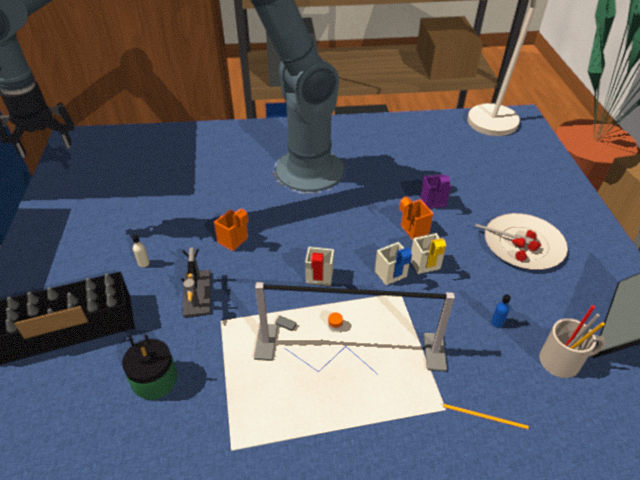

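View pics/top0.png

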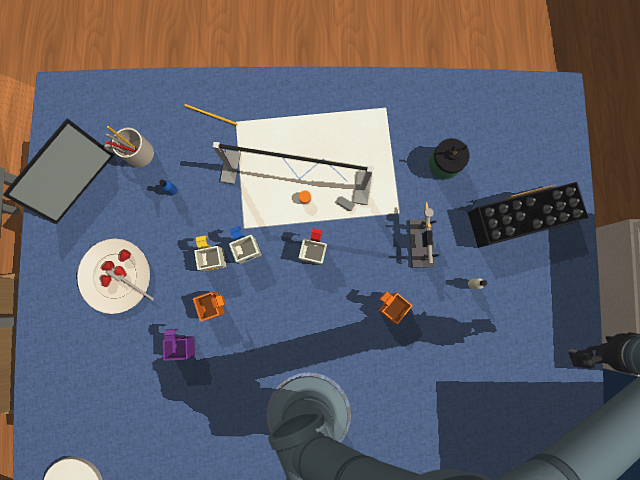

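The scene and top pictures show these things:
- **Pockets, in the top picture:** yellow at (205,255), blue at (243,247) and red at (313,247).
- **Look-alikes, in the top picture:** orange at (208,305) and (396,307), purple at (178,346).
- **Rail bar:** runs from (218,147) to (370,170).
- **Stand:** at (425,235).

My choice is the white boxes with coloured hooks. Next are close crops and network readings.

```bash
cat > h.py <<'E'
from bench import *
import cv2, numpy as np
from scipy.optimize import least_squares
from scipy.spatial.transform import Rotation as R
def ray(p,uv):
    u=cv2.undistortPoints(np.array([[uv]],float),np.array(p["K"]),np.array(p["dist_coeffs"]))[0,0]
    T=np.array(p["camera_from_world"]); d=T[:3,:3].T@np.array([u[0],u[1],1]); c=-T[:3,:3].T@T[:3,3]
    return c,d/np.linalg.norm(d)
def at_z(p,uv,z):
    c,d=ray(p,uv); return c+d*(z-c[2])/d[2]
def tri(rays):
    A=sum(np.eye(3)-np.outer(d,d) for c,d in rays); b=sum((np.eye(3)-np.outer(d,d))@c for c,d in rays)
    X=np.linalg.solve(A,b); return X,max(np.linalg.norm(np.cross(X-c,d)) for c,d in rays)
def proj(p,X):
    T=np.array(p["camera_from_world"]); r,_=cv2.Rodrigues(T[:3,:3])
    return cv2.projectPoints(np.array(X,float).reshape(-1,1,3),r,T[:3,3],np.array(p["K"]),np.array(p["dist_coeffs"]))[0][:,0]
E
python3 - <<'E'
from h import *
S,T=[cv2.imread(f"pics/{c}0.png") for c in("scene","top")]
a=cv2.resize(T[190:290,180:340],(800,500),interpolation=cv2.INTER_CUBIC)
cv2.imwrite("pics/c1.png",a)
b=np.hstack([cv2.resize(S[225:325,150:230],(400,500),interpolation=cv2.INTER_CUBIC),cv2.resize(T[190:290,385:465],(400,500),interpolation=cv2.INTER_CUBIC)])
cv2.imwrite("pics/c2.png",b)
P={c:camera_params(c) for c in("scene","top")}
for c in P: read_camera(c)
zs=dict(strap=.1,hook=.11,dot=.038)
names=[f"pocket_{k}{s}" for k in("yellow","red","blue") for s in("","_strap","_hook")]+["rail_mid","airbrush_grip","airbrush_nozzle","stand_seat","bottle_white","bottle_blue","paint_pot","eraser","cleaning_pot"]
for n in names:
    rs={c:tip_of(c,n) for c in P}
    s=n
    for c in P:
        s+=f" {c[0]}:"+",".join(f"{np.round(r['at'],1).tolist()}({r['confidence']:.2f})" for r in rs[c][:3])
    if all(rs.values()):
        X,e=tri([ray(P[c],rs[c][0]['at']) for c in P]); s+=f" X={np.round(X,4)} e={e:.4f}"
    print(s)
E
```

```text
pocket_yellow s:[432.1, 201.8](0.94),[286.2, 326.6](0.72),[413.9, 229.3](0.70) t:[393.9, 307.9](0.84),[211.9, 307.6](0.83),[185.1, 344.5](0.81) X=[0.385  0.0184 0.3146] e=0.2175
pocket_yellow_strap s:[408.0, 206.1](0.85),[442.1, 182.5](0.69),[239.0, 215.6](0.67) t:[170.6, 333.0](0.95),[385.2, 295.7](0.92),[236.9, 231.5](0.73) X=[0.2099 0.2991 0.0357] e=0.0511
pocket_yellow_hook s:[240.0, 214.5](0.85),[438.0, 243.4](0.75),[445.5, 176.7](0.68) t:[387.5, 300.2](0.93),[170.9, 335.0](0.90),[216.1, 300.6](0.82) X=[ 0.2963 -0.1938  0.1072] e=0.0005
pocket_red s:[319.1, 277.8](0.89) t:[311.0, 251.2](0.72),[447.0, 163.1](0.32) X=[ 0.4256 -0.01    0.0027] e=0.0024
pocket_red_strap s:[316.4, 261.3](0.64),[422.6, 265.1](0.46),[353.0, 292.0](0.32) t:[316.6, 234.7](0.64),[212.5, 259.8](0.37) X=[ 0.4577 -0.0222  0.0971] e=0.0002
pocket_red_hook s:[314.5, 260.0](0.56) t:[313.3, 233.7](0.74),[427.1, 237.2](0.73) X=[ 0.4589 -0.0203  0.1028] e=0.0060
pocket_blue s:[391.4, 276.9](0.94) t:[247.6, 252.3](0.87),[344.1, 202.0](0.42) X=[ 0.4245  0.1652 -0.0136] e=0.0015
pocket_blue_strap s:[401.1, 254.7](0.8
[... 578 characters left out ...]
5) t:[426.4, 240.5](0.75),[307.2, 261.8](0.50) X=[ 0.6079 -0.0042  0.3347] e=0.3030
bottle_white s:[145.6, 262.8](0.87),[353.4, 288.7](0.55),[335.5, 326.4](0.17) t:[467.5, 284.7](0.69) X=[ 0.3358 -0.4306  0.    ] e=0.0037
bottle_blue s:[497.5, 324.6](0.94) t:[169.5, 189.7](0.54) X=[ 0.5943  0.377  -0.0029] e=0.0029
paint_pot s:[336.2, 327.0](0.54) t:[303.2, 198.7](0.66),[425.0, 203.5](0.53) X=[ 0.5692  0.0132 -0.0029] e=0.0007
eraser s:[288.0, 323.1](0.74) t:[346.6, 204.9](0.57),[310.8, 260.9](0.40) X=[ 0.5516 -0.0989  0.002 ] e=0.0045
cleaning_pot s:[154.0, 381.5](0.67),[403.9, 253.1](0.28) t:[445.1, 164.6](0.89),[199.0, 241.6](0.50),[236.6, 233.9](0.17) X=[ 0.667  -0.3767 -0.005 ] e=0.0011
```

View pics/c1.png

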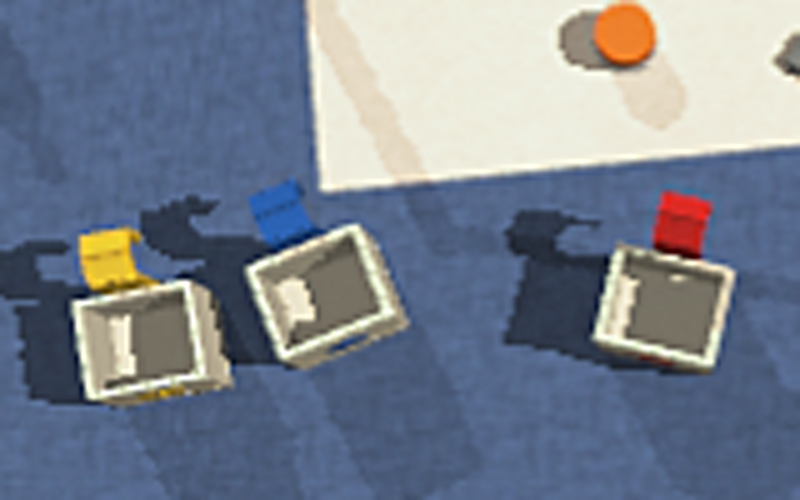

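View pics/c2.png

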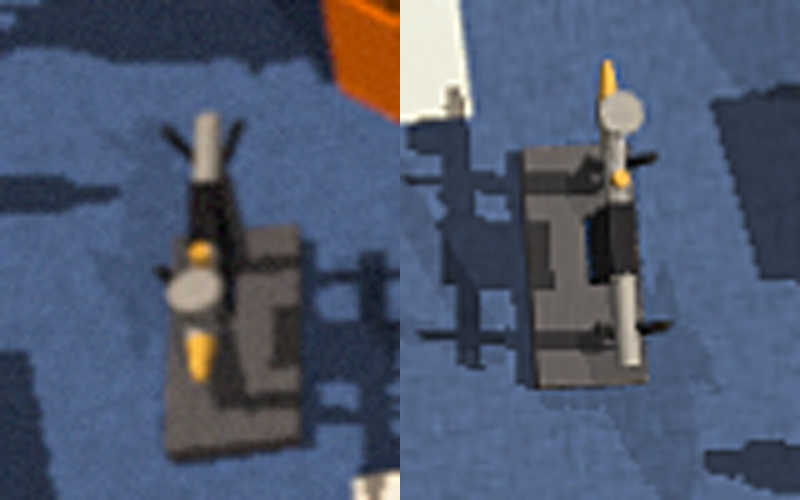

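The crops confirm it: white boxes with yellow, blue and red hooks on the far (+x) side, and the airbrush nozzle and cup pointing towards +x at top (427,202). Next is a wrist view for precision.

```bash
cat >> h.py <<'E'
def qd(yaw,pitch=0.):  # tool down; tool x along heading yaw; pitch>0 noses tool x up
    return (R.from_euler('z',yaw)*R.from_euler('y',-pitch)*R.from_euler('x',np.pi)).as_quat()
def snap(c,name=None):
    p=camera_params(c); im=read_camera(c)
    if name: cv2.imwrite(f"pics/{name}.png",im[:,:,::-1])
    return p,im
E
python3 - <<'E'
from h import *
move_ptp([.40,.08,.34],qd(0)); pause(.3)
p,im=snap("wrist","w1"); print(read_eef_pos(),read_qpos().round(2) if hasattr(read_qpos(),'round') else read_qpos())
z={"":0,"_strap":.1,"_hook":.11}
for k in("yellow","red","blue"):
    for s in z:
        print(k+s,[(np.round(r['at'],1).tolist(),round(r['confidence'],2),at_z(p,r['at'],z[s]).round(4).tolist()) for r in tip_of("wrist",f"pocket_{k}{s}")[:4]])
print([(np.round(r['at'],1).tolist(),round(r['confidence'],2),at_z(p,r['at'],.19).round(4).tolist()) for r in tip_of("wrist","rail_mid")[:4]])
print(read_time_s())
E
```

```text
[0.40007262 0.07984332 0.33997653] [ 0.71 -0.2  -0.87  1.98 -0.16  1.29 -1.68]
yellow [([516.1, 289.7], 0.87, [0.2721, -0.2165, 0.0]), ([187.4, 201.7], 0.77, [0.4021, 0.2542, 0.0]), ([150.7, 347.4], 0.77, [0.1767, 0.333, 0.0]), ([193.2, 281.3], 0.59, [0.2856, 0.2572, 0.0])]
yellow_strap [([142.3, 177.9], 0.94, [0.4411, 0.2617, 0.1]), ([194.0, 304.2], 0.85, [0.296, 0.2207, 0.1]), ([547.8, 298.6], 0.7, [0.3029, -0.1908, 0.1]), ([249.7, 182.7], 0.63, [0.436, 0.1486, 0.1])]
yellow_hook [([189.9, 308.1], 0.79, [0.2958, 0.222, 0.11]), ([99.9, 371.9], 0.78, [0.2123, 0.3382, 0.11]), ([551.2, 305.2], 0.76, [0.2992, -0.1886, 0.11]), ([136.0, 180.4], 0.72, [0.4392, 0.2635, 0.11])]
red [([381.9, 191.9], 0.84, [0.4152, -0.012, 0.0]), ([186.8, 201.0], 0.32, [0.403, 0.2549, 0.0])]
red_strap [([409.2, 163.6], 0.71, [0.4555, -0.019, 0.1])]
red_hook [([411.5, 160.8], 0.6, [0.4586, -0.0184, 0.11]), ([367.5, 62.8], 0.45, [0.5484, 0.0299, 0.11])]
blue [([250.4, 183.7], 0.77, [0.4264, 0.1665, 0.0]), ([383.0, 208.2], 0.53, [0.3929, -0.0147, 0.0])]
blue_strap [([218.3, 155.0], 0.59, [0.4644, 0.1798, 0.1])]
blue_hook [([216.8, 157.1], 0.75, [0.4624, 0.1787, 0.11]), ([186.4, 225.1], 0.32, [0.3923, 0.2164, 0.11])]
[]
5.5083
```

View pics/w1.png

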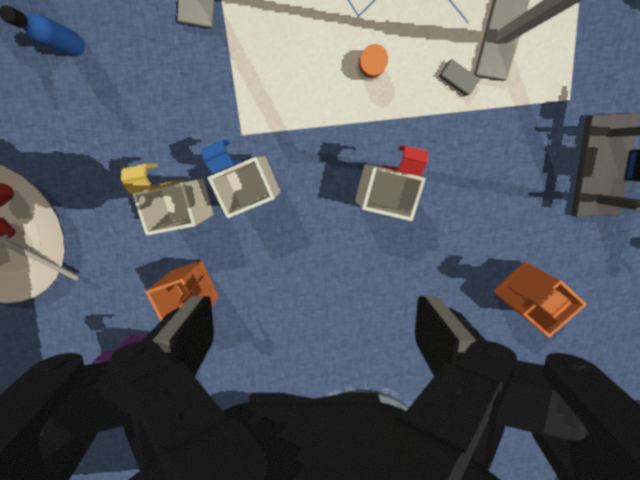

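The wrist view shows the hooks at yellow (136,180), blue (217,155) and red (413,160). I'll fit the pockets by silhouette and look at the rail from above.

```bash
cat >> h.py <<'E'
from scipy.optimize import minimize
HUE=dict(yellow=(18,32),red=(0,6),blue=(106,116))
B=np.array([[x,y,z] for x in(-.025,.025) for y in(-.03,.03) for z in(0,.075)])
H=np.array([[x,y,z] for x in(.025,.051) for y in(-.012,.012) for z in(.085,.11)]+[[.038,y,.121] for y in(-.012,.012)])
def masks(im,k):
    h=cv2.cvtColor(im,cv2.COLOR_RGB2HSV).astype(int); a,b=HUE[k]
    hue=((h[...,0]>=a)&(h[...,0]<=b))|((k=="red")&(h[...,0]>175))
    hook=hue&(h[...,1]>150)&(h[...,2]>70)
    if k=="blue": hook=hue&(h[...,1]>185)&(h[...,2]>90)
    return hook,h[...,1]<95
def fit(p,im,k,g,win=70):
    hook,box=masks(im,k); T=lambda P,v:proj(p,P@R.from_euler('z',v[2]).as_matrix().T+[v[0],v[1],0])
    def hull(P,v):
        m=np.zeros(im.shape[:2],np.uint8); c=cv2.convexHull((T(P,v)*16).astype(np.int32)); cv2.fillConvexPoly(m,c,1,shift=4); return m>0
    c0=T(np.array([[0,0,.05]]),g)[0]; w=np.zeros(im.shape[:2],bool); w[max(0,int(c0[1]-win)):int(c0[1]+win),max(0,int(c0[0]-win)):int(c0[0]+win)]=1
    hook&=w
    def cost(v):
        h=hull(H,v); b=hull(B,v)
        return -(h&hook).sum()/max(1,(h|hook).sum())-((b&box).sum()-.0)/b.sum()
    s=np.array([.006,.006,.1]); best=None
    for dy in(-.3,0,.3):
        g1=np.array(g)+[0,0,dy]
        r=minimize(cost,g1,method="Nelder-Mead",options=dict(initial_simplex=np.vstack([g1,g1+np.diag(s)]),xatol=1e-4,fatol=1e-4))
        if best is None or r.fun<best.fun: best=r
    return best.x,best.fun
E
python3 - <<'E'
from h import *
im=cv2.imread("pics/w1.png")[:,:,::-1].copy(); p=camera_params("wrist")
im0=im.copy()
for k,g in dict(yellow=[.40,.252,.1],red=[.415,-.012,-.2],blue=[.426,.166,.3]).items():
    hk,_=masks(im,k); v,f=fit(p,im,k,g); print(k,v.round(4),round(f,3),hk.sum())
    q=lambda P:proj(p,P@R.from_euler('z',v[2]).as_matrix().T+[v[0],v[1],0])
    for P in(B,H): cv2.polylines(im0,[cv2.convexHull(q(P).astype(np.int32))],True,(0,255,0),1)
a=cv2.resize(im0[100:260,100:440],(782,368),interpolation=cv2.INTER_CUBIC)
move_ptp([.56,.03,.36],qd(0)); pause(.3)
p2,im2=snap("wrist","w2"); 
cv2.imwrite("pics/c3.png",a[:,:,::-1])
print([(np.round(r['at'],1).tolist(),round(r['confidence'],2),at_z(p2,r['at'],.19).round(4).tolist()) for r in tip_of("wrist","rail_mid")[:4]])
np.save("w2.npy",p2,allow_pickle=True)
E
```

```text
yellow [0.4013 0.2516 0.2143] -1.208 221
red [ 0.4212 -0.0088 -0.238 ] -1.715 866
blue [0.418  0.164  0.1333] -1.0 4
[([341.5, 290.6], 0.63, [0.5015, 0.0055, 0.19]), ([310.4, 147.8], 0.55, [0.6296, 0.0344, 0.19])]
```

View pics/c3.png

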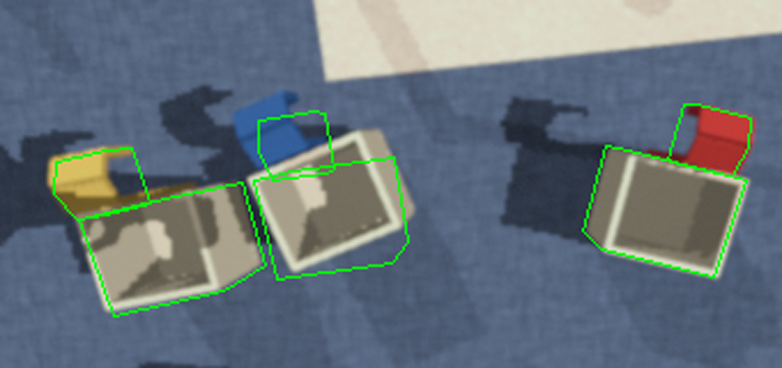

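View pics/w2.png

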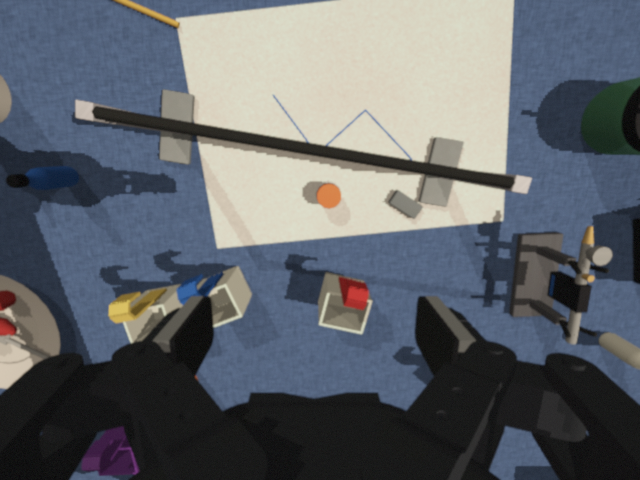

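The fits to yellow and red are good; blue needs a better colour threshold. In the rail view the bar runs from the post caps at (86,109) to (521,184).

```bash
python3 - <<'E'
from h import *
im=cv2.imread("pics/w1.png")[:,:,::-1].copy(); h=cv2.cvtColor(im,cv2.COLOR_RGB2HSV)
for n,pts in dict(blue=[(215,150),(219,160),(212,155)],yel=[(132,174),(135,185),(145,174)],desk=[(300,200),(330,180),(200,150)],shadow=[(110,190),(190,150),(340,170)],box=[(165,210),(200,190),(380,190),(262,185)]).items(): print(n,[h[y,x].tolist() for x,y in pts])
p=np.load("w2.npy",allow_pickle=True).item()
im=cv2.imread("pics/w2.png")[:,:,::-1].copy(); v=im.max(2).astype(int)
pts=[];w=[]
for x in range(130,500,4):
    yc=int(109+(x-86)*(184-109)/435); col=v[yc-14:yc+15,x]<45
    r=np.where(col)[0]
    if len(r)>4: 
        # longest run
        runs=np.split(r,np.where(np.diff(r)>1)[0]+1); r=max(runs,key=len)
        pts.append(at_z(p,[x,yc-14+r.mean()],.19)); w.append(len(r))
pts=np.array(pts); c=np.polyfit(pts[:,1],pts[:,0],1); res=pts[:,0]-np.polyval(c,pts[:,1]); print(c,np.abs(res).max(),np.median(w),len(pts))
e=[at_z(p,q,.195) for q in((86,109.5),(521,184.5))]; m=(e[0]+e[1])/2
print(np.round(e,4),"len",np.linalg.norm((e[0]-e[1])[:2]),"mid",m,"x on line",np.polyval(c,m[1]))
E
```

```text
blue [[107, 169, 158], [107, 171, 155], [107, 172, 151]]
yel [[23, 140, 217], [22, 155, 160], [22, 147, 167]]
desk [[109, 84, 131], [109, 90, 68], [109, 101, 137]]
shadow [[110, 92, 69], [108, 90, 88], [110, 85, 72]]
box [[22, 43, 171], [21, 44, 161], [23, 45, 113], [21, 46, 116]]
[0.16162681 0.62189696] 0.0035032629629263567 6.0 92
[[ 0.6585  0.2129  0.195 ]
 [ 0.5999 -0.1433  0.195 ]] len 0.3610290007524153 mid [0.62922001 0.03478672 0.195     ] x on line 0.6275194313937488
```

```bash
sed -i 's/hook=hue&(h\[...,1\]>150)/hook=hue\&(h[...,1]>115)/; s/(h\[...,1\]>185)&(h\[...,2\]>90)/(h[...,1]>140)\&(h[...,2]>50)/; s/h\[...,1\]<95$/(h[...,1]<70)\&(h[...,0]<60)/; s/blue=(106,116)/blue=(103,112)/' h.py; python3 - <<'E'
from h import *
p2=np.load("w2.npy",allow_pickle=True).item()
def bar(p,im,a,b,th,lo,hi):
    v=im.max(2).astype(int); pts=[];w=[]
    for x in range(lo,hi,3):
        yc=int(a[1]+(x-a[0])*(b[1]-a[1])/(b[0]-a[0])); r=np.where(v[yc-14:yc+15,x]<th)[0]
        if len(r)<3: continue
        r=min(np.split(r,np.where(np.diff(r)>1)[0]+1),key=lambda r:abs(r.mean()-14)); w.append(len(r)); pts.append(at_z(p,[x,yc-14+r.mean()],.19))
    pts=np.array(pts); c=np.polyfit(pts[:,1],pts[:,0],1); res=pts[:,0]-np.polyval(c,pts[:,1]); k=abs(res)<.0025
    c=np.polyfit(pts[k,1],pts[k,0],1); print(th,c.round(4),np.median(w),k.sum(),len(k),"x at .033",np.polyval(c,.033).round(4))
im=cv2.imread("pics/w2.png")[:,:,::-1]
for th in(60,80,100): bar(p2,im,(86,109.5),(521,184.5),th,205,420)
p=camera_params("top"); im=cv2.imread("pics/top0.png")[:,:,::-1]
for th in(60,100): bar(p,im,(218,147),(369,171),th,250,355)
w1=cv2.imread("pics/w1.png")[:,:,::-1].copy()
# w1 camera pose rebuilt: same tool orientation, TCP offset
import copy
p1=copy.deepcopy(p2); T=np.array(p2["camera_from_world"]); T[:3,3]+=T[:3,:3]@(np.array([.56,.03,.36])-np.array([.4001,.0798,.34])); p1["camera_from_world"]=T
o=w1.copy()
for k,g in dict(yellow=[.40,.255,.1],red=[.419,-.012,-.2],blue=[.426,.166,.3]).items():
    v,f=fit(p1,w1,k,g); print(k,v.round(4),round(f,3),masks(w1,k)[0].sum())
    for P in(B,H): cv2.polylines(o,[cv2.convexHull(proj(p1,P@R.from_euler('z',v[2]).as_matrix().T+[v[0],v[1],0]).astype(np.int32))],True,(0,255,0),1)
cv2.imwrite("pics/c4.png",cv2.resize(o[100:260,100:440],(782,368),interpolation=cv2.INTER_CUBIC)[:,:,::-1])
E
```

```text
60 [0.1617 0.6231] 10.0 72 72 x at .033 0.6285
80 [0.1618 0.6231] 11.0 72 72 x at .033 0.6284
100 [0.1606 0.6232] 12.0 72 72 x at .033 0.6285
60 [0.1611 0.6228] 3.0 33 33 x at .033 0.6281
100 [0.164  0.6228] 3.0 35 35 x at .033 0.6282
yellow [0.4029 0.2547 0.2107] -1.645 765
red [ 0.4208 -0.0099 -0.2342] -1.738 966
blue [0.4272 0.1646 0.3878] -1.79 2305
```

View pics/c4.png

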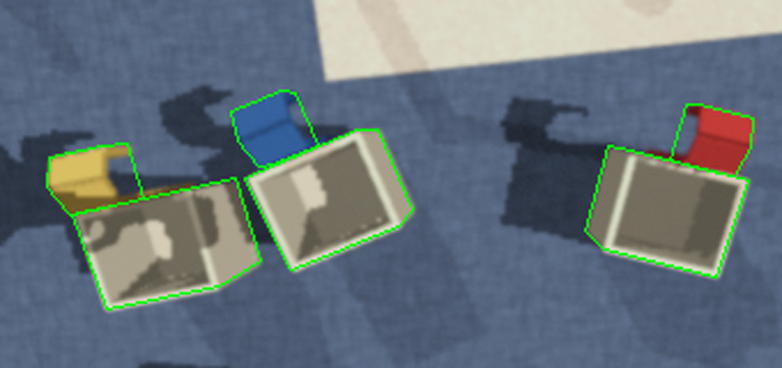

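All three pocket fits are tight, and the rail agrees between cameras to within 0.5 mm. I'll check IK, then hang red first.

```bash
cat >> h.py <<'E'
RY=-np.arctan(.1615); RM=np.array([.6284,.0343,.19]); RR=R.from_euler('z',RY)
GUESS=dict(yellow=[.403,.2547,.21],red=[.4208,-.0099,-.234],blue=[.4272,.1646,.388])
def railpose(y,dz=0.,tilt=0.,side=1):
    t=R.from_euler('y',-tilt)
    pos=RM+RR.apply([0,y,0]+t.apply([0,0,-.01]))+[0,0,dz]
    return pos,(RR*t*R.from_euler('z',side*np.pi/2)*R.from_euler('x',np.pi)).as_quat()
def straps(v): return np.array([v[0],v[1],.1])+R.from_euler('z',v[2]).apply([.038,0,0])
def look(): move_ptp([.40,.08,.34],qd(0)); pause(.25)
def hang(k,slot,side):
    look(); p,im=snap("wrist"); v,f=fit(p,im,k,GUESS[k],90); print(k,v.round(4),round(f,3))
    if f>-1.5 or abs(v[2]-GUESS[k][2])>.5: print("BAD FIT, stop"); return
    s=straps(v); q=qd(v[2]+side*np.pi/2)
    move_gripper(.055,40); move_ptp(s+[0,0,.1],q); movel(s+[0,0,0],q,.1)
    move_gripper(0,40); print("gap",read_finger_gap(),"F",read_grasp_force())
    movel(s+[0,0,.19],q,.2); print("gap",read_finger_gap())
    f0=np.array(read_ft_force())
    a,qa=railpose(slot,.10,0,side); movel(a,qa,.2); a,_=railpose(slot,.012,0,side); movel(a,qa,.1); pause(.2)
    f0=np.array(read_ft_force()); print("f0",f0.round(2),"gap",read_finger_gap())
    for dz in np.arange(.009,-.0041,-.0015):
        a,_=railpose(slot,dz,0,side); movel(a,qa,.02); f=np.array(read_ft_force())-f0
        if f[2]>2: break
    print("seat dz",round(dz,4),f.round(2))
    for t in(.1,.2,.3): a,qt=railpose(slot,dz,t,side); movel(a,qt,.03)
    print("tilted",(np.array(read_ft_force())-f0).round(2))
    g=read_finger_gap()
    for d in np.arange(.001,.0121,.001): move_gripper(g+d); pause(.1)
    move_gripper(.052); pause(.3)
    back=R.from_quat(qt).apply([0,0,-.06]); movel(a+back,qt,.08)
    print("t",read_time_s())
E
python3 - <<'E'
from h import *
for side in(1,-1):
    for k,sl in dict(red=-.11,blue=0,yellow=.11).items():
        s=straps(GUESS[k]); print(side,k,[None if (j:=inverse_kinematics(*P)) is None else np.round(j,2).tolist() for P in [(s,qd(GUESS[k][2]+side*np.pi/2)),(s+[0,0,.19],qd(GUESS[k][2]+side*np.pi/2)),railpose(sl,.1,0,side),railpose(sl,0,.3,side)]])
E
```

```text
1 red [[0.91, 0.46, -1.09, 2.13, 0.54, 0.87, -0.73], [1.23, 0.06, -1.29, 1.95, 0.07, 1.18, -0.32], [0.9, 0.55, -1.16, 1.61, 0.52, 1.32, -0.49], [0.95, 0.48, -1.1, 1.93, 0.71, 0.79, -0.65]]
1 blue [[0.53, 0.62, -1.18, 2.04, 0.71, 0.97, -0.63], [0.79, 0.32, -1.41, 1.87, 0.34, 1.24, -0.34], [0.72, 0.6, -1.17, 1.58, 0.56, 1.35, -0.68], [0.73, 0.52, -1.09, 1.89, 0.8, 0.85, -0.9]]
1 yellow [[0.33, 0.63, -1.15, 2.0, 0.71, 0.98, -0.97], [0.55, 0.37, -1.37, 1.83, 0.38, 1.25, -0.72], [0.5, 0.67, -1.17, 1.49, 0.62, 1.39, -0.86], [0.49, 0.59, -1.08, 1.8, 0.88, 0.95, -1.1]]
-1 red [[-1.15, 0.73, 1.38, 2.21, -0.9, 1.0, -2.61], [-1.32, -0.21, 1.18, 2.03, 0.21, 1.2, 2.68], [-0.8, 0.52, 1.16, 1.69, -0.49, 1.27, -2.84], [-0.91, 0.48, 1.17, 2.0, -0.69, 0.73, -2.68]]
-1 blue [[-1.25, 0.44, 0.93, 2.11, -0.49, 0.82, -2.77], None, [-1.03, 0.72, 1.38, 1.66, -0.72, 1.38, -2.85], [-1.18, 0.74, 1.38, 1.97, -0.95, 0.88, -2.69]]
-1 yellow [[-1.64, 0.88, 1.37, 2.08, -1.0, 1.11, -2.7], [0.47, 0.28, -1.23, 1.84, 0.28, 1.22, 2.5], [0.53, 0.71, -1.25, 1.49, 0.68, 1.42, 2.24], [0.59, 0.71, -1.24, 1.8, 1.03, 1.05, 1.96]]
```

Side +1 works everywhere.

```bash
python3 - <<'E'
from h import *
hang("red",-.11,1)
E
```

```text
red [ 0.4215 -0.0099 -0.2257] -1.733
gap 0.02525515851946004 F 40.00483453273773
gap 0.025355389818816916
f0 [ 0.03  0.71 -1.6 ] gap 0.024939950910108758
seat dz 0.0 [-0.23 -1.08  3.53]
tilted [-1.12  1.4   5.06]
t 21.7917
```

```bash
python3 - <<'E'
from h import *
look(); snap("scene"); im=read_camera("scene")
cv2.imwrite("pics/s2.png",cv2.resize(im[190:390,150:490],(782,460))[:,:,::-1])
E
```

```text
(no output)
```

View pics/s2.png

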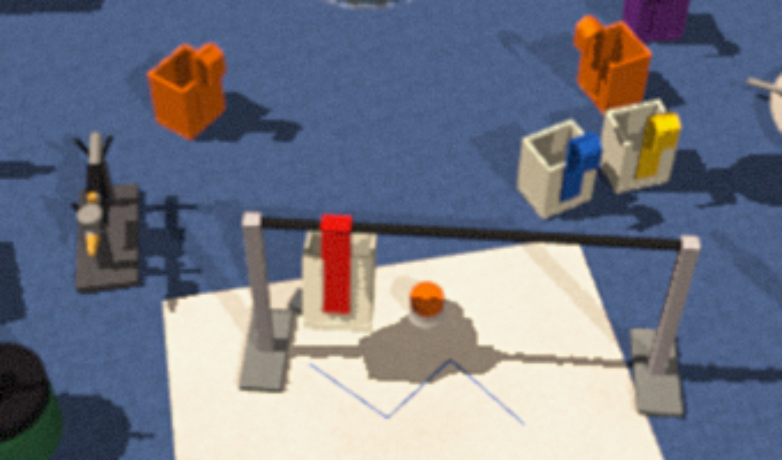

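Red hangs properly on the bar at crop (337,225), with its box on the robot's side. Blue and yellow are next.

```bash
python3 - <<'E'
from h import *
hang("blue",0.,1)
hang("yellow",.11,1)
look(); read_camera("scene"); im=read_camera("scene")
cv2.imwrite("pics/s3.png",cv2.resize(im[190:390,150:490],(782,460))[:,:,::-1])
E
```

```text
blue [0.4284 0.164  0.3877] -1.786
gap 0.02545227236506048 F 39.89087104797363
gap 0.025491066003002234
f0 [ 0.21  0.67 -1.66] gap 0.02522750371067672
seat dz 0.0 [ 0.2  -1.9   4.21]
tilted [-1.13  2.14  5.47]
t 38.1833
yellow [0.4035 0.2542 0.2062] -1.647
gap 0.025413770114088047 F 40.18929719924927
gap 0.02545934665833061
f0 [ 0.2  -0.64 -1.23] gap 0.025348845557061968
seat dz 0.0 [0.5  0.62 2.8 ]
tilted [-0.65  2.57  4.38]
t 53.7083
```

View pics/s3.png

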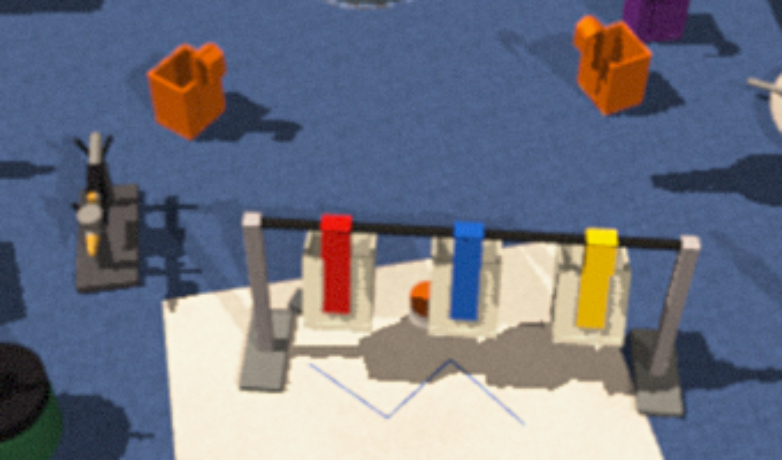

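All three hang. Next is the airbrush, measured from above.

```bash
python3 - <<'E'
from h import *
move_ptp([.39,-.295,.30],qd(0)); pause(.3)
p,im=snap("wrist"); 
for n in("airbrush_grip","airbrush_nozzle","stand_seat"):
    print(n,[(np.round(r['at'],1).tolist(),round(r['confidence'],2),at_z(p,r['at'],.092).round(4).tolist()) for r in tip_of("wrist",n)[:3]])
c=proj(p,[[.454,-.297,.092]])[0].astype(int); print(c)
x0,y0=max(0,c[0]-130),max(0,c[1]-130); print(x0,y0)
cv2.imwrite("pics/w3.png",cv2.resize(im[y0:y0+240,x0:x0+260],(650,600),interpolation=cv2.INTER_CUBIC)[:,:,::-1])
cv2.imwrite("pics/w3full.png",im[:,:,::-1]); np.save("w3.npy",p,allow_pickle=True)
E
```

```text
airbrush_grip [([320.8, 157.7], 0.87, [0.4525, -0.3, 0.092])]
airbrush_nozzle [([318.3, 49.2], 0.56, [0.5446, -0.2972, 0.092])]
stand_seat [([320.5, 158.7], 0.56, [0.4516, -0.2997, 0.092])]
[317 156]
187 26
```

View pics/w3.png

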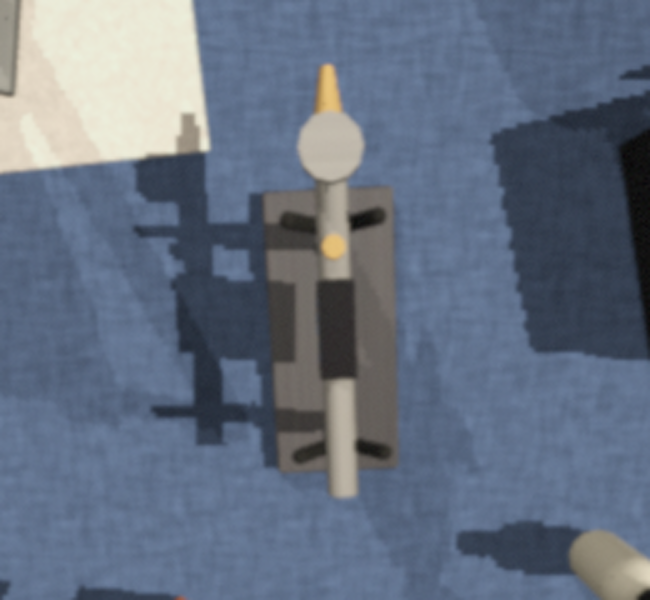

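The crop shows the nozzle tip at (328,66), the tail end at (344,497) and the grip centre at (337,330). The tail should be 154 mm from the tip. I'll compute the pose, then grasp.

```bash
cat >> h.py <<'E'
def airbrush(v=False):
    p=np.load("w3.npy",allow_pickle=True).item(); f=lambda u,w,z=.092:at_z(p,[187+u/2.5,26+w/2.5],z)
    n,t=f(328,66),f(344,497); yaw=np.arctan2(*(n-t)[1::-1]); g=f(337,330,.101)
    a=n+(t-n)*90/154; 
    if v: print("len",np.linalg.norm(n-t),"yaw",yaw,"from ends",a,"from grip",g)
    c=(a+g)/2; c[2]=.092; return c,yaw
E
python3 - <<'E'
from h import *
c,yaw=airbrush(True); q=qd(yaw)
print([None if (j:=inverse_kinematics(c+[0,0,d],q)) is None else np.round(j,2).tolist() for d in(0,.1)])
# spray poses
S=.37; 
for k,sl in dict(yellow=.11,red=-.11,blue=0).items():
    for pit in(0,.14):
        dot=RM+RR.apply([0,sl,0]+R.from_euler('y',-S).apply([-.063,0,-.072])); d=RR.apply([np.cos(pit),0,np.sin(pit)])
        g=dot-d*.15; print(k,dot.round(4),g.round(4),inverse_kinematics(g,qd(RY,pit)), inverse_kinematics(g-d*.06,qd(RY,pit)) is not None)
E
```

```text
len 0.15472474363006433 yaw 0.04617303758765261 from ends [ 0.4517913 -0.3012523  0.092    ] from grip [ 0.45233477 -0.30072539  0.101     ]
[[0.63, 0.39, -0.13, 1.97, 0.07, 0.79, -1.07], [0.64, 0.25, -0.14, 1.91, 0.04, 0.99, -1.05]]
yellow [0.6137 0.1481 0.1001] [0.4656 0.172  0.1001] [ 0.17481562  0.38394496 -0.6930937   2.05171623  0.33444089  0.81703649
 -2.44581072] True
yellow [0.6137 0.1481 0.1001] [0.467  0.1718 0.0792] [ 0.12561831  0.3646564  -0.67775025  2.14249886  0.52155723  0.6635772
 -2.64476625] True
red [ 0.5786 -0.0691  0.1001] [ 0.4305 -0.0452  0.1001] [ 0.38739772  0.21775094 -0.40385664  2.20430621  0.12616252  0.7405392
 -1.83215494] True
red [ 0.5786 -0.0691  0.1001] [ 0.4319 -0.0454  0.0792] [ 0.40378963  0.19885542 -0.4304238   2.30360779  0.21275726  0.528191
 -1.92141172] True
blue [0.5961 0.0395 0.1001] [0.448  0.0634 0.1001] [ 0.29701801  0.27695249 -0.57467727  2.15442236  0.21635265  0.76473021
 -2.14827636] True
blue [0.5961 0.0395 0.1001] [0.4495 0.0632 0.0792] [ 0.3385061   0.27042478 -0.64876376  2.24850705  0.40941814  0.58572021
 -2.34575995] True
```

Length 154.7 mm against 154 expected, so the pose is good. Before grasping, I'll check where the dots really hang by looking forward under the rail.

```bash
python3 - <<'E'
from h import *
best=[]
for x in np.arange(.28,.45,.02):
  for z in np.arange(.14,.30,.02):
    for pit in(.4,.55,.7,.85,1.0):
        j=inverse_kinematics([x,.06,z],qd(RY,pit))
        if j is not None and j[5]>.1: best.append((pit,x,z,np.round(j,2).tolist()))
best.sort(key=lambda b:(-b[0],b[2]))
for b in best[:5]: print(b)
b=best[0]; q=qd(RY,b[0])
movel([.39,-.25,.34],qd(0),.2); move_ptp([.39,.06,.34],qd(RY,.3)); move_ptp([b[1],.06,b[2]],q); pause(.3)
p,im=snap("wrist","w4"); np.save("w4.npy",p,allow_pickle=True)
for k in("yellow","red","blue"): print(k,[(np.round(r['at'],1).tolist(),round(r['confidence'],2)) for r in tip_of("wrist",f"pocket_{k}_dot")[:3]])
for k,sl in dict(yellow=.11,red=-.11,blue=0).items(): print(proj(p,[RM+RR.apply([0,sl,0]+R.from_euler('y',-.37).apply([-.063,0,-.072]))]))
E
```

```text
(0.7, np.float64(0.44000000000000017), np.float64(0.25999999999999995), [-0.03, -0.35, -0.4, 2.47, 0.56, 0.47, -2.62])
(0.7, np.float64(0.44000000000000017), np.float64(0.2799999999999999), [-0.01, -0.38, -0.4, 2.44, 0.47, 0.51, -2.51])
(0.55, np.float64(0.44000000000000017), np.float64(0.14), [1.12, -0.06, -1.46, 2.47, 0.81, 0.28, -2.83])
(0.55, np.float64(0.42000000000000015), np.float64(0.16), [0.93, -0.3, -1.24, 2.49, -0.07, 0.26, -2.03])
(0.55, np.float64(0.44000000000000017), np.float64(0.16), [1.07, -0.25, -1.36, 2.45, 0.02, 0.25, -2.09])
yellow [([211.2, 165.2], 0.81)]
red [([412.8, 198.8], 0.6), ([181.7, 107.9], 0.38)]
blue [([306.9, 202.0], 0.61)]
[[204.05771544 203.96856119]]
[[417.37089944 203.69371879]]
[[310.67928418 203.84583661]]
```

View pics/w4.png

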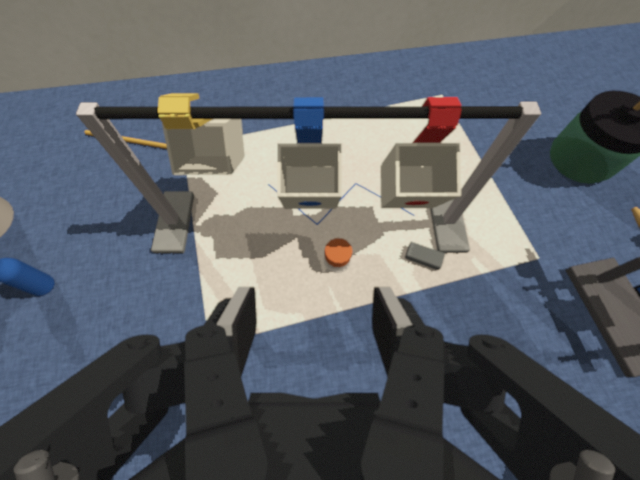

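Red at (417,204) and blue at (311,204) match my predictions. Yellow at (205,140) has been disturbed: it is swinging or hanging askew. I'll wait for it to settle and look again in one montage.

```bash
python3 - <<'E'
from h import *
a=cv2.imread("pics/w4.png")[:,:,::-1].astype(int)
for i in range(3):
    pause(.5); p,im=snap("wrist"); print(np.abs(im.astype(int)-a)[80:220,130:260].mean().round(2)); a=im.astype(int)
print([(np.round(r['at'],1).tolist(),round(r['confidence'],2)) for r in tip_of("wrist","pocket_yellow_dot")[:3]])
read_camera("scene"); s=read_camera("scene"); t=read_camera("top")
W=cv2.resize(im[80:230,60:260],(400,300),interpolation=cv2.INTER_CUBIC)
S=cv2.resize(s[270:390,360:520],(400,300),interpolation=cv2.INTER_CUBIC)
T=cv2.resize(t[120:240,180:340],(400,300),interpolation=cv2.INTER_CUBIC)
S2=cv2.resize(s[250:390,240:440],(400,300))
cv2.imwrite("pics/m1.png",np.vstack([np.hstack([W,S]),np.hstack([T,S2])])[:,:,::-1]); print(read_time_s())
cv2.imwrite("pics/m1w.png",im[:,:,::-1]);cv2.imwrite("pics/m1s.png",s[:,:,::-1]);cv2.imwrite("pics/m1t.png",t[:,:,::-1])
E
```

```text
12.94
20.25
22.63
[([191.7, 225.3], 0.67)]
61.625
```

View pics/m1.png

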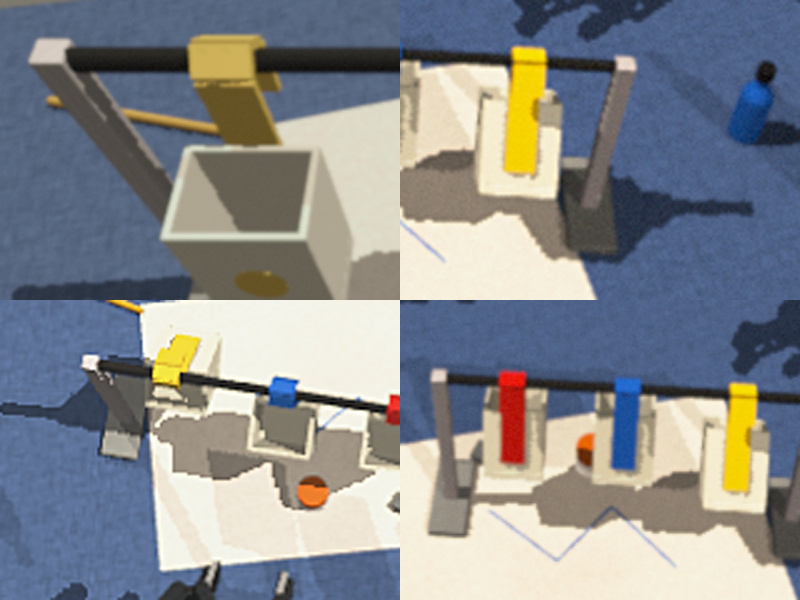

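Yellow was knocked and is swinging on the bar, still hooked. I'll poll until it rests.

```bash
python3 - <<'E'
from h import *
_,a=snap("wrist"); a=a.astype(int)
for i in range(12):
    pause(.6); p,im=snap("wrist"); d=np.abs(im.astype(int)-a)[80:260,100:280].mean(); a=im.astype(int); print(round(d,2),end=" ")
    if d<1.5: break
cv2.imwrite("pics/w5.png",im[:,:,::-1]); np.save("w5.npy",p,allow_pickle=True)
# dots by colour: pred per tilt & network
for k,sl in dict(yellow=.11,red=-.11,blue=0).items():
    r=tip_of("wrist",f"pocket_{k}_dot"); 
    uv=np.array(r[0]['at']) if r else None
    print(k,None if uv is None else uv.round(1),[round(x['confidence'],2) for x in r])
    h,_=masks(im,k); c=proj(p,[RM+RR.apply([0,sl,0]+R.from_euler('y',-.37).apply([-.063,0,-.072]))])[0]
    x,y=c.astype(int); m=h[y-22:y+25,x-35:x+36]; ys,xs=np.where(m); print(" pred",c.round(1),"blob",len(xs),(xs.mean()+x-35,ys.mean()+y-22) if len(xs) else None)
    if uv is not None:
        f=lambda v:proj(p,[RM+RR.apply([0,v[0],0]+R.from_euler('y',-v[1]).apply([-.063,0,-.072]))])[0]
        for n,o in(("net",uv),("blob",np.array([xs.mean()+x-35,ys.mean()+y-22]) if len(xs)>20 else uv)): print("  ",n,"y,tilt",least_squares(lambda v:f(v)-o,[sl,.37],x_scale=[.01,.1]).x.round(4))
print(read_time_s())
E
```

```text
2.35 2.42 3.02 3.24 3.07 3.04 3.02 2.8 2.8 2.83 2.79 2.49 yellow [204.7 197.7] [0.77]
 pred [203.  201.9] blob 44 (np.float64(203.9090909090909), np.float64(196.1590909090909))
   net y,tilt [0.1098 0.4407]
   blob y,tilt [0.1111 0.4657]
red [416.2 201.1] [0.95]
 pred [417.  201.8] blob 70 (np.float64(415.9714285714286), np.float64(200.64285714285714))
   net y,tilt [-0.1094  0.3823]
   blob y,tilt [-0.1094  0.3902]
blue [310.  198.9] [0.95]
 pred [310.  201.9] blob 28 (np.float64(309.0), np.float64(201.39285714285714))
   net y,tilt [1.000e-04 4.205e-01]
   blob y,tilt [0.0011 0.3783]
69.625
```

Yellow is back in its place (y 0.11, tilt about 0.4). I'll pick the airbrush and line up on yellow.

```bash
cat >> h.py <<'E'
SL=dict(yellow=.11,red=-.11,blue=0.); PIT=.14
def spray_pose(k,dist=.06,tilt=.39):
    dot=RM+RR.apply([0,SL[k],0]+R.from_euler('y',-tilt).apply([-.063,0,-.072])); d=RR.apply([np.cos(PIT),0,np.sin(PIT)])
    return dot-d*(.09+dist),qd(RY,PIT)
E
python3 - <<'E'
from h import *
c,yaw=airbrush(); q=qd(yaw)
move_ptp([.39,.0,.36],qd(0)); move_gripper(.055,60); move_ptp(c+[0,0,.12],q); movel(c,q,.08); pause(.1)
f0=np.array(read_ft_force()); move_gripper(0,60); print("gap",read_finger_gap(),read_grasp_force(),(np.array(read_ft_force())-f0).round(2))
movel(c+[0,0,.10],q,.1); print("gap",read_finger_gap(),"F",np.round(read_ft_force(),2))
movel([.40,-.24,.20],q,.2)
g,qs=spray_pose("yellow",.12); 
movel([.40,g[1],.20],qs,.25); movel(g,qs,.15); pause(.3)
p,im=snap("wrist","w6"); read_camera("top"); t=read_camera("top"); read_camera("scene"); s=read_camera("scene")
S=cv2.resize(s[210:360,340:540],(400,300),interpolation=cv2.INTER_CUBIC)
T=cv2.resize(t[130:280,150:350],(400,300),interpolation=cv2.INTER_CUBIC)
W=cv2.resize(im[0:450,20:620],(400,300))
h,_=masks(im,"yellow")
cv2.imwrite("pics/m2.png",np.vstack([np.hstack([S,T]),np.hstack([W,cv2.resize(im[100:250,220:420],(400,300))])])[:,:,::-1])
for k in SL: print(k,[(np.round(r['at'],1).tolist(),round(r['confidence'],2)) for r in tip_of("wrist",f"pocket_{k}_dot")[:2]],proj(p,[spray_pose(k,-.09)[0]])[0].round(1))
print("nozzle",[(np.round(r['at'],1).tolist(),round(r['confidence'],2)) for r in tip_of("wrist","airbrush_nozzle")[:2]],proj(p,[spray_pose("yellow",.12-.09)[0]])[0].round(1),read_time_s())
E
```

```text
gap 0.013072749913745019 61.85279130935669 [-0.04 -0.82  1.87]
gap 0.013055932451320007 F [-0.15  0.48 -1.59]
yellow [] [ 318.1 -470.8]
red [] [1264.5 -491.9]
blue [] [ 781.6 -476.7]
nozzle [] [317.1  79.5] 79.525
```

View pics/m2.png

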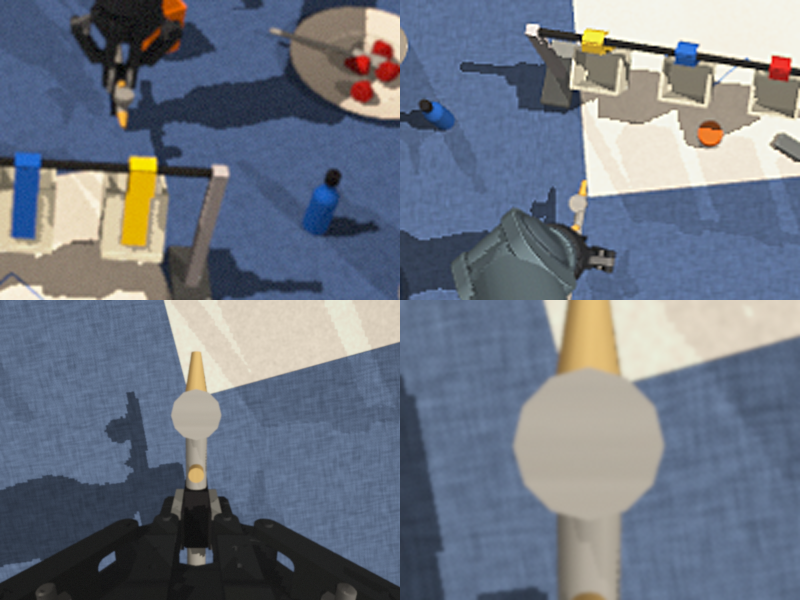

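The airbrush is held straight, with the nozzle at wrist pixel (314,78) against a predicted (317,80). All pockets hang aligned. I'll spray in order.

```bash
python3 - <<'E'
from h import *
prev=None
for k in("yellow","red","blue"):
    b,q=spray_pose(k,.14); g,_=spray_pose(k,.06)
    if prev is not None: movel(prev,q,.12)
    movel(b,q,.2); movel(g,q,.06); pause(2.5); prev=b
    print(k,np.round(read_eef_pos()-g,4),read_finger_gap(),read_time_s())
movel(prev,q,.12)
t=read_camera("top")
cv2.imwrite("pics/t7.png",t[:,:,::-1])
# seat check: compare hook positions with the previous top view
o=cv2.imread("pics/m1t.png")[:,:,::-1]
P=camera_params("top")
for k in SL:
    c=proj(P,[RM+RR.apply([0,SL[k],.01])])[0].astype(int); h,_=masks(t.copy(),k); ys,xs=np.where(h[c[1]-12:c[1]+13,c[0]-12:c[0]+13]); print(k,c,len(xs),(xs.mean()-12).round(1),(ys.mean()-12).round(1))
E
```

```text
yellow [-0.  0. -0.] 0.012664521302708592 83.7583
red [ 0. -0.  0.] 0.012912449879773273 89.8083
blue [-0.  0.  0.] 0.012936653229317538 95.3083
yellow [245 148] 148 1.8 2.3
red [339 162] 121 0.5 2.0
blue [292 155] 116 0.7 1.6
```

Before returning the airbrush, I'll check yellow's resting tilt, since it had been knocked.

```bash
python3 - <<'E'
from h import *
movel([.40,.06,.22],qd(RY,.3),.2); movel([.40,.06,.30],qd(RY,.55),.2); move_ptp([.44,.06,.27],qd(RY,.7)); pause(.4)
p,im=snap("wrist","w8")
f=lambda v:proj(p,[RM+RR.apply([0,v[0],0]+R.from_euler('y',-v[1]).apply([-.063,0,-.072]))])[0]
for k in SL:
    c=f([SL[k],.39]); x,y=c.astype(int); h,_=masks(im,k); ys,xs=np.where(h[y-22:y+23,x-30:x+31]); out=[]
    for o in [r['at'] for r in tip_of("wrist",f"pocket_{k}_dot")[:1]]+([[xs.mean()+x-30,ys.mean()+y-22]] if len(xs)>15 else []):
        out.append(least_squares(lambda v:f(v)-o,[SL[k],.37],x_scale=[.01,.1]).x.round(3).tolist())
    print(k,c.round(1),len(xs),out)
print(read_time_s())
E
```

```text
Traceback (most recent call last):
bench.MotionError: the arm cannot follow that straight line within its joint ranges
```

```bash
python3 - <<'E'
from h import *
print(read_eef_pos())
q=qd(RY,PIT); e=np.array(read_eef_pos()); movel([e[0],e[1],.30],q,.2); move_ptp([.44,.06,.30],qd(RY,.6)); move_ptp([.44,.06,.27],qd(RY,.7)); pause(.4)
p,im=snap("wrist","w8")
f=lambda v:proj(p,[RM+RR.apply([0,v[0],0]+R.from_euler('y',-v[1]).apply([-.063,0,-.072]))])[0]
for k in SL:
    c=f([SL[k],.39]); x,y=c.astype(int); h,_=masks(im,k); ys,xs=np.where(h[y-22:y+23,x-30:x+31]); out=[]
    for o in [r['at'] for r in tip_of("wrist",f"pocket_{k}_dot")[:1]]+([[xs.mean()+x-30,ys.mean()+y-22]] if len(xs)>15 else []):
        out.append(least_squares(lambda v:f(v)-o,[SL[k],.37],x_scale=[.01,.1]).x.round(3).tolist())
    print(k,c.round(1),len(xs),out)
print(read_time_s())
E
```

```text
[0.39896551 0.05960403 0.21859019]
yellow [207.1 207.1] 51 [[0.111, 0.404], [0.111, 0.385]]
red [414.4 206.9] 57 [[-0.107, 0.368], [-0.11, 0.39]]
blue [310.7 207. ] 0 []
99.0583
```

The dots are within about 2 mm of where I aimed. Now I'll return the airbrush.

```bash
python3 - <<'E'
from h import *
c,yaw=airbrush(); q=qd(yaw)
move_ptp([.40,.0,.30],qd(0)); move_ptp(c+[0,0,.12],q); movel(c+[0,0,.03],q,.1); f0=np.array(read_ft_force())
movel(c+[0,0,.001],q,.04); pause(.2); print("F",(np.array(read_ft_force())-f0).round(2))
g=read_finger_gap()
for d in(.002,.004,.008,.015): move_gripper(g+d); pause(.15)
move_gripper(.055); pause(.2); movel(c+[0,0,.12],q,.1); move_ptp([.39,-.295,.30],qd(0)); pause(.5)
p,im=snap("wrist","w9")
for n in("airbrush_grip","airbrush_nozzle"): print(n,[(np.round(r['at'],1).tolist(),round(r['confidence'],2),at_z(p,r['at'],.092).round(4).tolist()) for r in tip_of("wrist",n)[:2]])
a=cv2.imread("pics/w3full.png")[:,:,::-1].astype(int); print("diff to start",np.abs(im.astype(int)-a)[40:240,240:400].mean(), "ref",np.abs(im.astype(int)-a)[40:240,420:520].mean())
s=cv2.phaseCorrelate(cv2.cvtColor(a.astype(np.uint8),cv2.COLOR_RGB2GRAY)[40:240,290:350].astype(np.float32),cv2.cvtColor(im,cv2.COLOR_RGB2GRAY)[40:240,290:350].astype(np.float32)); print(s)
t=read_camera("top"); P=camera_params("top")
for k in SL:
    cc=proj(P,[RM+RR.apply([0,SL[k],.01])])[0].astype(int); h,_=masks(t.copy(),k); ys,xs=np.where(h[cc[1]-12:cc[1]+13,cc[0]-12:cc[0]+13]); print(k,len(xs),(xs.mean()-12).round(1),(ys.mean()-12).round(1))
print(read_time_s())
E
```

```text
F [ 0.7   0.13 -1.52]
airbrush_grip [([320.6, 157.6], 0.6, [0.4518, -0.3006, 0.092])]
airbrush_nozzle [([314.0, 51.0], 0.64, [0.5422, -0.2944, 0.092])]
diff to start 4.067677083333334 ref 4.128033333333334
((-1.2519956717768181, -0.9647625662801431), 0.9027336982091267)
yellow 148 1.8 2.3
red 121 0.5 2.0
blue 116 0.7 1.6
107.8917
```

```bash
python3 -c "
from bench import *
print(sign_off())"
```

```text
the job is handed in; nothing more can be done
None
```

I hung all three pockets, sprayed them yellow, red, then blue, put the airbrush back in its stand, and handed the job in at about 108 s; yellow was knocked into a swing after hanging, but it had settled before I sprayed, and sign-off returned no verdict.

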